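Find the loose bolt and hold its cap open

TASK

One of the three bolts of the bolt fixture is loose. Tap the bolt heads from above, with all the caps shut, until you find the one that gives way and sinks; then lift that bolt's hinged cap by its bar to at least 40 degrees open and finish there, still holding it up so that I can get at the bolt. Leave the other two caps shut and do not shift the things lying round the fixture.

Things in the scene. Friction and masses are not known exactly. Their poses are not given: they have to be found in the camera images.
- fixture: fixed fixture: dark steel bed plate 130 x 232 x 8 mm, on it an aluminium rail (top 36 mm above the bench, front face at x = -25 mm). Origin on the bench below it; x points from the front (bar side, towards the robot) to the hinge side, y along the row, right to left: bolts 1, 2, 3 at y = -64, 0, +64 mm (x = 3 mm); z up
- bolt1_head (a point): middle of the top face of the right-hand bolt's hexagon head (24 mm across flats, 14 mm high, bare steel); at the start 60 mm above the bench and 18 mm above the cap's plate, through whose 35 mm hole it stands
- bolt1 (a joint): how far the right-hand bolt has sunk, m: 0 at the start for all three. A loose bolt gives way at about 3 N pressed straight down, goes down 8 mm (0.008) to its stop and stays there; a tight one does not sink more than about 1.5 mm. Exactly one of the three is loose, they look alike, and it may be any of them
- cap1_bar (a point): middle of the lifting bar of the right-hand bolt's cap: a round steel bar 12 mm thick, 52 mm long, parallel to the hinge (fixture y), held by a thin arm at each end (about 42 mm clear between them); 43 mm above the bench when the cap is shut, with nothing under it but the bed plate (top at 8 mm). 31 mm clear behind it to the rail, open in front
- cap1_hinge (a point): middle of the right-hand cap's hinge axis (parallel to fixture y), 39.5 mm above the bench and 107 mm behind the bar
- cap1 (a joint): opening of the right-hand cap, rad: 0 shut (plate level), grows as the bar is lifted up and over to the hinge side, stop at 1.3. The cap is a dark steel plate 64 x 56 x 5 mm of about 0.16 kg; it turns freely and falls shut when let go
- bolt2_head (a point): middle of the top face of the middle bolt's hexagon head (24 mm across flats, 14 mm high, bare steel); at the start 60 mm above the bench and 18 mm above the cap's plate, through whose 35 mm hole it stands
- bolt2 (a joint): how far the middle bolt has sunk, m: 0 at the start for all three. A loose bolt gives way at about 3 N pressed straight down, goes down 8 mm (0.008) to its stop and stays there; a tight one does not sink more than about 1.5 mm. Exactly one of the three is loose, they look alike, and it may be any of them
- cap2_bar (a point): middle of the lifting bar of the middle bolt's cap: a round steel bar 12 mm thick, 52 mm long, parallel to the hinge (fixture y), held by a thin arm at each end (about 42 mm clear between them); 43 mm above the bench when the cap is shut, with nothing under it but the bed plate (top at 8 mm). 31 mm clear behind it to the rail, open in front
- cap2_hinge (a point): middle of the middle cap's hinge axis (parallel to fixture y), 39.5 mm above the bench and 107 mm behind the bar
- cap2 (a joint): opening of the middle cap, rad: 0 shut (plate level), grows as the bar is lifted up and over to the hinge side, stop at 1.3. The cap is a dark steel plate 64 x 56 x 5 mm of about 0.16 kg; it turns freely and falls shut when let go
- bolt3_head (a point): middle of the top face of the left-hand bolt's hexagon head (24 mm across flats, 14 mm high, bare steel); at the start 60 mm above the bench and 18 mm above the cap's plate, through whose 35 mm hole it stands
- bolt3 (a joint): how far the left-hand bolt has sunk, m: 0 at the start for all three. A loose bolt gives way at about 3 N pressed straight down, goes down 8 mm (0.008) to its stop and stays there; a tight one does not sink more than about 1.5 mm. Exactly one of the three is loose, they look alike, and it may be any of them
- cap3_bar (a point): middle of the lifting bar of the left-hand bolt's cap: a round steel bar 12 mm thick, 52 mm long, parallel to the hinge (fixture y), held by a thin arm at each end (about 42 mm clear between them); 43 mm above the bench when the cap is shut, with nothing under it but the bed plate (top at 8 mm). 31 mm clear behind it to the rail, open in front
- cap3_hinge (a point): middle of the left-hand cap's hinge axis (parallel to fixture y), 39.5 mm above the bench and 107 mm behind the bar
- cap3 (a joint): opening of the left-hand cap, rad: 0 shut (plate level), grows as the bar is lifted up and over to the hinge side, stop at 1.3. The cap is a dark steel plate 64 x 56 x 5 mm of about 0.16 kg; it turns freely and falls shut when let go
- screwdriver_mid (a point): a loose screwdriver with a yellow handle, 200 mm long, lying in front of the fixture; bystander; point at its middle
- bush_mid (a point): a loose turned grey bush 24 mm across, 30 mm tall, left of the fixture; bystander; point at its middle
- v_block_mid (a point): a loose steel V-block 40 x 48 x 36 mm left of the fixture; bystander; point at its middle
- sand_block_mid (a point): a loose black rubber sanding block 42 x 70 x 30 mm, farther left of the fixture; bystander; point at its middle

How it is judged (in metres and radians):
On the way:
1. the loose bolt is found: tapped, it has sunk, all caps still being shut (value of joint any of bolt1, bolt2, bolt3 above 0.006 m and value of joint each of cap1, cap2, cap3 below 0.12 rad), for 0.2 s.
At the end, for the whole second after the job is handed in: The loose bolt has sunk (over 6 mm), its cap is open by more than 0.6 rad and is held there, at rest, by the fingers (contact over 0.2 N); the other two caps are shut (under 0.12 rad) (((value of joint bolt1 above 0.006 m and value of joint cap1 above 0.6 rad and contact force between the fingers and cap1 above 0.2 N and velocity of joint cap1 between -0.2 and 0.2 rad/s and value of joint each of cap2, cap3 below 0.12 rad) or (value of joint bolt2 above 0.006 m and value of joint cap2 above 0.6 rad and contact force between the fingers and cap2 above 0.2 N and velocity of joint cap2 between -0.2 and 0.2 rad/s and value of joint each of cap1, cap3 below 0.12 rad) or (value of joint bolt3 above 0.006 m and value of joint cap3 above 0.6 rad and contact force between the fingers and cap3 above 0.2 N and velocity of joint cap3 between -0.2 and 0.2 rad/s and value of joint each of cap1, cap2 below 0.12 rad))); the arm keeps its last pose, push and grip.
It fails at once if a cap is lifted (over 0.25 rad) whose bolt has not been found loose ((value of joint cap1 above 0.25 rad and value of joint bolt1 below 0.004 m) or (value of joint cap2 above 0.25 rad and value of joint bolt2 below 0.004 m) or (value of joint cap3 above 0.25 rad and value of joint bolt3 below 0.004 m)).
It fails at once if a thing lying round the fixture is shifted by more than 40 mm (distance of any of screwdriver_mid, bush_mid, v_block_mid, sand_block_mid from where it was at the start of the episode above 0.04 m).
It also fails if it takes over 45 s, if anything falls off the work surface, if the arm or the gripper's body presses on something with over 40 N, if the wrist force passes 120 N, or if a joint passes its speed limit or range.

ROBOT

A 6-joint arm with a two-finger parallel gripper is mounted at the origin on the work surface; the furniture and walls round the work are solid. World frame = base frame: x ahead of the robot, y to its left, z up, the work surface at z = 0. Lengths are in mm, angles in rad, forces in N, time in s.
With the tool pointing down it reaches from about 400 to 925 mm from the base axis. Payload 12.5 kg.
Tool frame: the origin (TCP) lies on the centre line of the jaws, within the pads' length; the fingertips stand 25 mm ahead of it and the grasp point (between the pads) lies 6 mm ahead of it (env.tip_extent is the distance from the TCP to the fingertips, in mm); x points along the fingers, z is the direction in which the jaws open and shut, and the axes are right-handed (so a half turn about x gives the same grasp; the last joint's range is limited). The gripper opens to 95 mm and grips with 3 to 60 N. Pads are 20 mm wide; open, the fingers measure 119 mm over their backs; the gripper's body (75 mm by 180 mm) begins 59 mm behind the grasp point.
Start: joints at [-1.264, 0.491, 1.559, -0, 1.092, -0.106], TCP at [250.758, -572.507, 239.661] pointing down, gripper open.
Joint ranges: [-3.1, 3.1], [-0.84, 2.19], [0.05, 2.79], [-1.13, 4.28], [0.06, 2.93], [-2.69, 2.69]. Speed limits (rad/s): [2.22, 2.22, 2.79, 3.14, 3.14, 3.14].

INTERFACE

Orientations are given as [roll, pitch, yaw] about the fixed x, y, z axes, in that order (R = Rz(yaw) Ry(pitch) Rx(roll)).
In Python, from cell import env gives the robot as it stands.
- The arm moves only by the tool step_arm, never from a script. Its argument "rows" is a list of rows, each a list of 6 numbers: the shift along the tool's x, y, z in mm, then the turn, a rotation vector about the tool's x, y, z in rad. In form: [[x, y, z, wx, wy, wz], ...]. A call has 1 to 8 rows; each row shifts and turns the pose as measured when the row begins, along the tool's axes as they then stand; what a row does not reach is not made up. A row lasts 1/8 s, in which the tool goes at most 62.5 mm and 10.7 degrees, less where a joint would pass 70% of its speed; a pose out of reach is approached as far as the arm can. A call is refused whole if a number of a shift passes 62.5 or a number of a turn 0.188, either way. A call with a gripper value outside its range is refused whole. "grip" is the finger opening in mm, from 0 to 95.1, set as the call begins (left out, the last holds). The fingers move at their own pace and stop on an object; the grip force is fixed at half the most. Time passes only in rows, so rows that do not move let the fingers close. It gives the time, the measured TCP pose, the force and the opening at its end, in the units of the state.
- env.state(): the state, without advancing time (a new reading comes with each control period).
- env.read_camera(name): name is "scene" or "top" or "wrist"; returns the picture (384x512x3 uint8, red, green, blue); there is no depth.
- env.get_calibration(name): a dict with "fx", "fy", "cx", "cy" (pixels), "D" ([k1, k2, p1, p2, k3] as OpenCV has them; the pictures are not rectified), "pose" (4x4, takes a point from camera to world coordinates); the wrist camera has in their place "hand_eye" (4x4, takes a point from camera to tool coordinates, whose origin is the TCP and whose axes are the tool frame's). Camera axes: x right, y down, z forward; pixel columns grow to the right and rows downward; lengths in mm; the calibration is good to about 2 mm. A picture is of the moment at which its call begins: read the wrist's pose just before it. get_calibration takes no time and is no camera call.
- env.job_done(): hands the job in, once; it reports no verdict.
The state is a dict: "t": time; "joints": joint angles; "qvel": joint speeds; "tau": joint torques, N m; "eef_pos": TCP position; "tcp_rot": TCP orientation; "ft_force": force on the tool from outside, world axes, zero at the start; "moment": the same for the moment, N m; "opening": opening from 0.0 (shut) to 1.0 (fully open).
Only numpy, scipy, OpenCV 4.12 (cv2) and the standard library are available. Lean on these libraries where they do the work, as an engineer would, in place of code of your own. Each camera call takes 0.05 s, during which the arm holds its last target.

## Working session

There is one attempt and no reset: what is moved stays moved. The work goes in short steps, Python scripts to look and compute and a tool call to move; the robot and the scene stay as the last step left them, time stands still between calls to the robot, and variables do not carry over. Pictures are saved under pics/ and viewed, and the job is handed in when it is done.

Besides the shell and the picture viewer there is one more tool, called after ">>>" as name(argument=value, ...) on one line, values as JSON. step_arm: Moves the arm, as the interface text tells. Its arguments: {"type":"object","properties":{"rows":{"type":"array","items":{"type":"array","items":{"type":"number"}}},"grip":{"type":"number"}},"required":["rows"]}

```bash
ls; mkdir -p pics; python3 - <<'E'
from cell import env
import cv2
s=env.state();print(s['t'],s['eef_pos'],s['tcp_rot'],s['ft_force'],s['opening'],env.tip_extent)
for n in("scene","top"):
    cv2.imwrite(f"pics/{n}0.png",env.read_camera(n)[:,:,::-1])
    c=env.get_calibration(n);print(n,c)
print(env.get_calibration("wrist"))
E
```

```text
pics
0.0 [ 250.68333238 -572.26672425  239.05523739] [3.04853925 1.56964832 1.89053446] [ 1.29383928 -0.25762568  0.34754779] 0.9990467861111254 25.0
scene {'fx': 478.70935702982274, 'fy': 478.70935702982274, 'cx': 252.09324317990354, 'cy': 195.03598992713142, 'D': array([-0.18368483,  0.        ,  0.        ,  0.        ,  0.        ]), 'pose': array([[-5.14555694e-01, -6.17329782e-01,  5.95093587e-01,
        -2.18770316e+02],
       [-8.57456411e-01,  3.71241408e-01, -3.56298078e-01,
         1.54403694e+02],
       [-9.69966421e-04, -6.93602016e-01, -7.20357760e-01,
         8.46765113e+02],
       [ 0.00000000e+00,  0.00000000e+00,  0.00000000e+00,
         1.00000000e+00]])}
top {'fx': 378.98872241999476, 'fy': 378.98872241999476, 'cx': 258.7942446819406, 'cy': 196.715250911492, 'D': array([0.00553611, 0.        , 0.        , 0.        , 0.        ]), 'pose': array([[ 1.17180577e-02, -9.96465003e-01,  8.31876441e-02,
         3.68098577e+02],
       [-9.99930936e-01, -1.17523689e-02,  7.72234915e-05,
        -2.17217239e+02],
       [ 9.00701379e-04, -8.31828037e-02, -9.96533898e-01,
         8.99209796e+02],
       [ 0.00000000e+00,  0.00000000e+00,  0.00000000e+00,
         1.00000000e+00]])}
{'fx': 331.47800283150565, 'fy': 331.47800283150565, 'cx': 258.5494174999515, 'cy': 196.4941191134856, 'D': array([-0.0753381,  0.       ,  0.       ,  0.       ,  0.       ]), 'hand_eye': array([[ 2.73913830e-04, -2.81124554e-01,  9.59671251e-01,
        -1.45375240e+02],
       [-1.00465887e-03, -9.59670880e-01, -2.81124158e-01,
         7.93573105e+01],
       [ 9.99999458e-01, -8.87138442e-04, -5.45301404e-04,
         4.44814156e-01],
       [ 0.00000000e+00,  0.00000000e+00,  0.00000000e+00,
         1.00000000e+00]])}
```

View pics/scene0.png

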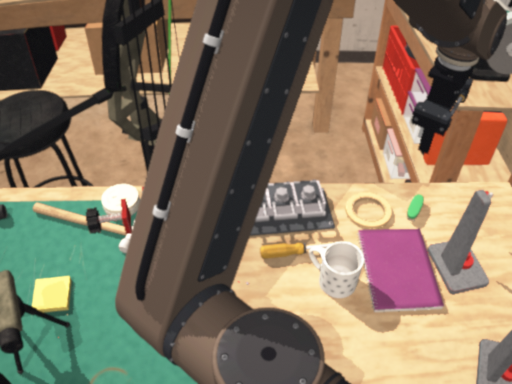

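View pics/top0.png

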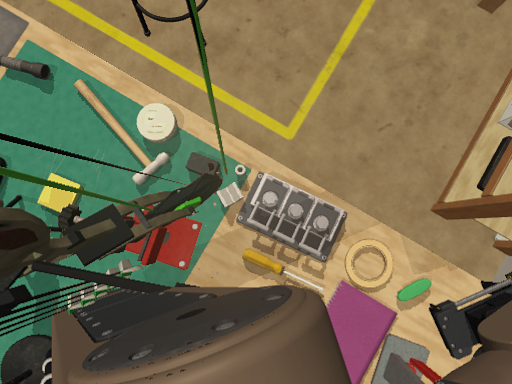

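The top picture shows the fixture at about (292,217), with bolt heads near (269,199), (296,211) and (322,222). The screwdriver lies in front at (280,268), and the V-block and bush are on the left. I'll enlarge it.

```bash
python3 - <<'E'
import cv2
a=cv2.imread("pics/top0.png")[160:280,220:360]
cv2.imwrite("pics/top0c.png",cv2.resize(a,None,fx=5,fy=5,interpolation=cv2.INTER_CUBIC))
E
```

```text
(no output)
```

View pics/top0c.png

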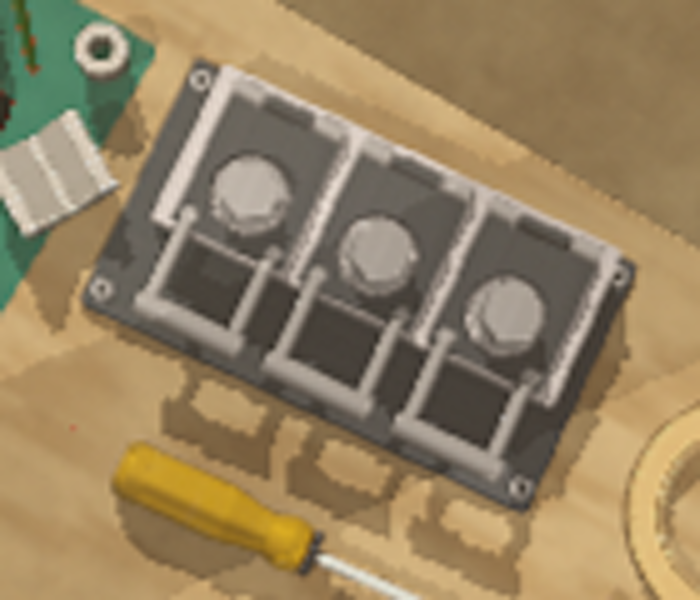

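The enlarged crop gives these pixels, which I'll cast onto planes. Heads are at (252,190), (379,252) and (507,313). Bars are at (190,322), (319,385) and (449,446). The four plate screws are at (201,79), (101,289), (520,487) and (620,275).

```bash
cat > h.py <<'E'
import numpy as np,cv2
from cell import env
from scipy.spatial.transform import Rotation as R
def ray(c,uv,T):
    K=np.array([[c['fx'],0,c['cx']],[0,c['fy'],c['cy']],[0,0,1]])
    p=cv2.undistortPoints(np.array([[uv]],float),K,np.array(c['D'])).ravel()
    return T[:3,3],T[:3,:3]@np.array([p[0],p[1],1])
def plane(name,uv,z,T=None):
    c=env.get_calibration(name)
    if T is None: T=c['pose']
    o,d=ray(c,uv,T); return o+d*(z-o[2])/d[2]
def toolT(s):
    T=np.eye(4);T[:3,:3]=R.from_euler('xyz',s['tcp_rot']).as_matrix();T[:3,3]=s['eef_pos'];return T
def proj(name,P,T=None):
    c=env.get_calibration(name);T=c['pose'] if T is None else T
    K=np.array([[c['fx'],0,c['cx']],[0,c['fy'],c['cy']],[0,0,1]])
    q=(np.linalg.inv(T)@np.append(P,1))[:3]
    return cv2.projectPoints(q[None],np.zeros(3),np.zeros(3),K,np.array(c['D']))[0].ravel()
E
python3 - <<'E'
from h import *
def p(c,z): return plane("top",(c[0]/5+220-.4,c[1]/5+160-.4),z)
np.set_printoptions(precision=1,suppress=True)
h=[p(c,60) for c in[(507,310),(379,250),(252,187)]]
b=[p(c,46) for c in[(449,446),(319,385),(190,322)]]
sc=[p(c,8) for c in[(201,79),(101,289),(520,487),(620,275)]]
print(h);print(b);print(sc,np.mean(sc,0))
hd=h[2]-h[0];print("spacing",np.linalg.norm(hd)/2,"yaw",np.arctan2(-hd[0],hd[1]))
bd=b[2]-b[0];print(np.linalg.norm(bd)/2,np.arctan2(-bd[0],bd[1]))
print(np.linalg.norm((h[1]-b[1])[:2]))
s=env.state();print(toolT(s))
E
```

```text
[array([ 384.6, -355.3,   60. ]), array([ 410.5, -298.6,   60. ]), array([ 437.8, -242.1,   60. ])]
[array([ 323.9, -331.5,   46. ]), array([ 350.4, -273.3,   46. ]), array([ 377.8, -215.2,   46. ])]
[array([ 493.2, -218.9,    8. ]), array([ 393.2, -173.1,    8. ]), array([ 303.4, -369.7,    8. ]), array([ 402.7, -416.9,    8. ])] [ 398.1 -294.7    8. ]
spacing 62.542498782057436 yaw -0.43945763438104646
64.10414075840573 -0.43368414727158
65.21723442180422
[[  -0.     0.9    0.4  250.7]
 [   0.     0.4   -0.9 -572.3]
 [  -1.     0.    -0.   239.1]
 [   0.     0.     0.     1. ]]
```

>>> step_arm(rows=[[0, 0, 0, -0.16, 0, 0], [0, 0, 0, -0.16, 0, 0], [0, 0, 0, -0.16, 0, 0], [0, 0, 0, -0.16, 0, 0], [0, 0, 0, -0.16, 0, 0]], grip=0)

```text
t: 0.72
eef_pos: [250.5, -571.6, 237.2]
tcp_rot: [2.206, 1.566, 1.872]
ft_force: [0.2, -0.5, -0.1]
opening: 0.532
```

```bash
cat >> h.py <<'E'
np.set_printoptions(precision=2,suppress=True)
def to(P,yaw=-0.437):
    """tool-frame shift to world P; residual turn rotvec to: x down, z along fixture x"""
    s=env.state();T=toolT(s)
    z=np.array([np.cos(yaw),np.sin(yaw),0]);x=np.array([0,0,-1.]);y=np.cross(z,x)
    G=np.stack([x,y,z],1)
    print("t",s['t'],"pos",s['eef_pos'],"f",s['ft_force'],"shift",T[:3,:3].T@(np.array(P)-T[:3,3]),"turn",R.from_matrix(T[:3,:3].T@G).as_rotvec())
E
python3 -c "
from h import *
to([410,-298,200])"
```

```text
t 0.725 pos [ 250.5  -571.6   237.22] f [ 0.24 -0.54 -0.11] shift [ 38.24 310.59  61.28] turn [ 0.1 -0.  -0. ]
```

>>> step_arm(rows=[[6, 44, 8, 0.1, 0, 0], [6, 44, 8, 0, 0, 0], [6, 44, 8, 0, 0, 0], [6, 44, 8, 0, 0, 0], [6, 44, 8, 0, 0, 0], [6, 44, 8, 0, 0, 0], [6, 44, 8, 0, 0, 0], [0, 0, 0, 0, 0, 0]])

```text
t: 1.72
eef_pos: [430.4, -304.6, 192.7]
tcp_rot: [2.452, 1.563, 2.019]
ft_force: [0.4, -0.5, -0.6]
opening: 0.004
```

```bash
python3 -c "
from h import *
to([410,-298,200])
im=env.read_camera('wrist')
cv2.imwrite('pics/w1.png',im[:,:,::-1])"
```

```text
t 1.725 pos [ 430.43 -304.58  192.66] f [ 0.37 -0.46 -0.57] shift [ -7.21  -2.57 -21.36] turn [ 0.   -0.01 -0.01]
```

View pics/w1.png

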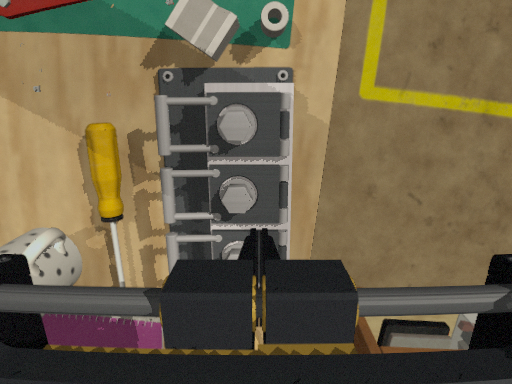

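The wrist picture shows head 3 at about (237,124), head 2 at (238,194), and head 1 partly hidden behind the finger. Bars 3 and 2 are at about (164,126) and (168,195). Zooming in.

```bash
python3 - <<'E'
import cv2
a=cv2.imread("pics/w1.png")[60:260,140:310]
cv2.imwrite("pics/w1c.png",cv2.resize(a,None,fx=3,fy=3,interpolation=cv2.INTER_CUBIC))
E
```

```text
(no output)
```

View pics/w1c.png

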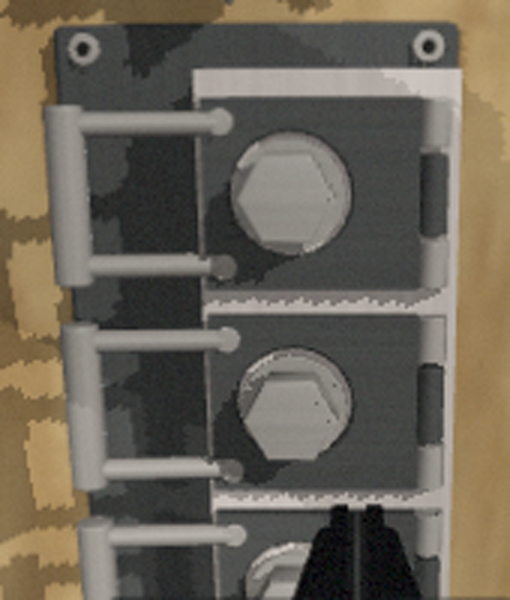

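```bash
python3 - <<'E'
from h import *
s=env.state();T=toolT(s)@env.get_calibration('wrist')['hand_eye']
def p(c,z): return plane("wrist",(c[0]/3+140-.33,c[1]/3+60-.33),z,T)
h3=p((287,198),60);h2=p((291,418),60);b3=p((70,196),45);b2=p((83,408),45)
print(h3,h2,b3,b2)
for a,b in((h3,h2),(b3,b2)):
    d=(a-b);print(np.linalg.norm(d),np.arctan2(-d[0],d[1]))
print(np.linalg.norm((h3-b3)[:2]),np.linalg.norm((h2-b2)[:2]))
sc=[p((84,49),8),p((428,46),8)];d=sc[1]-sc[0];print(sc,np.linalg.norm(d),np.arctan2(d[1],d[0]))
for P in h3,h2,b3,b2: print(proj("top",P))
E
```

```text
[ 436.88 -243.62   60.  ] [ 410.22 -300.99   60.  ] [ 378.14 -216.43   45.  ] [ 350.23 -274.57   45.  ]
63.25945095503059 -0.43507805099133484
64.48999656472708 -0.4475861398516507
64.72921145063553 65.54913872240785
[array([ 393.75, -175.38,    8.  ]), array([ 493.  , -221.25,    8.  ])] 109.33632799477812 -0.4329296388546515
[270.7  197.43]
[296.48 209.72]
[258.16 223.87]
[283.94 236.65]
```

```bash
python3 -c "
from h import *
to([410.3,-300,95],-.436)"
```

```text
t 1.775 pos [ 429.94 -305.72  192.86] f [ 0.81 -0.77  0.51] shift [ 97.96  -3.56 -19.63] turn [ 0.   -0.01 -0.  ]
```

>>> step_arm(rows=[[25, -2, -10, 0, -0.01, 0], [25, -1, -10, 0, 0, 0], [25, 0, 0, 0, 0, 0], [18, 0, 0, 0, 0, 0], [0, 0, 0, 0, 0, 0]])

```text
t: 2.4
eef_pos: [408.4, -304.2, 98.0]
tcp_rot: [0.513, 1.564, 0.075]
ft_force: [0.3, 0.4, 0.9]
opening: 0.003
```

```bash
python3 -c "
from h import *
to([410.3,-300,95],-.436)"
```

```text
t 2.4 pos [ 408.42 -304.21   97.96] f [0.29 0.4  0.9 ] shift [ 2.98  4.6  -0.11] turn [-0.    0.01 -0.  ]
```

>>> step_arm(rows=[[3, 4.5, 0, 0, 0.005, 0], [4, 0, 0, 0, 0, 0], [3, 0, 0, 0, 0, 0], [2, 0, 0, 0, 0, 0]])

```text
t: 2.9
eef_pos: [410.8, -301.3, 87.3]
tcp_rot: [0.54, 1.566, 0.1]
ft_force: [-0.8, 0.2, 0.2]
opening: 0.006
```

>>> step_arm(rows=[[2, 0, 0, 0, 0, 0], [2, 0, 0, 0, 0, 0]])

```text
t: 3.15
eef_pos: [410.9, -301.3, 83.3]
tcp_rot: [0.483, 1.566, 0.044]
ft_force: [-0.5, -0.5, 2.5]
opening: 0.005
```

>>> step_arm(rows=[[2, 0, 0, 0, 0, 0], [2, 0, 0, 0, 0, 0]])

```text
t: 3.4
eef_pos: [410.9, -301.3, 79.2]
tcp_rot: [0.464, 1.566, 0.025]
ft_force: [0.0, 0.6, 2.3]
opening: 0.004
```

The force is about 2.5 N and bolt 2 is sinking under it. I'll continue to the stop.

>>> step_arm(rows=[[2, 0, 0, 0, 0, 0], [2, 0, 0, 0, 0, 0]])

```text
t: 3.65
eef_pos: [411.0, -301.4, 76.8]
tcp_rot: [0.332, 1.565, -0.107]
ft_force: [-10.1, 7.7, 53.3]
opening: 0.007
```

>>> step_arm(rows=[[2, 0, 0, 0, 0, 0]])

```text
t: 3.78
eef_pos: [410.9, -301.3, 76.9]
tcp_rot: [0.216, 1.564, -0.222]
ft_force: [-8.0, 6.7, 41.5]
opening: -0.001
```

Contact was at about 84.8 mm and a hard stop came at 76.8 mm, so bolt 2 sank 8 mm and is the loose one. I'll retreat and look to confirm.

>>> step_arm(rows=[[-20, 0, 0, 0, 0, 0], [-35, 0, 0, 0, 0, 0], [-20, 0, -30, 0, 0, 0], [0, 0, -33, 0, 0, 0], [0, 0, 0, 0, 0, 0]], grip=36)

```text
t: 4.4
eef_pos: [352.3, -273.9, 153.8]
tcp_rot: [0.111, 1.563, -0.327]
ft_force: [0.6, -1.0, 0.7]
opening: 0.371
```

```bash
python3 -c "
from h import *
to([351,-273.5,100],-.436)
im=env.read_camera('wrist')
cv2.imwrite('pics/w2.png',im[:,:,::-1])"
```

```text
t 4.4 pos [ 352.33 -273.85  153.77] f [ 0.61 -0.96  0.66] shift [53.76 -0.3  -1.78] turn [-0.    0.01 -0.  ]
```

View pics/w2.png

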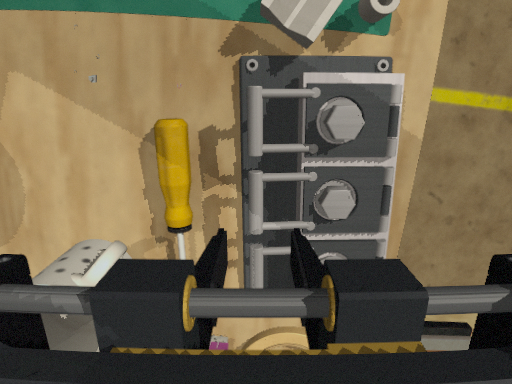

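The picture shows bar 2 centred at about (257,202), from (256,171) to (258,234). Head 2, at (334,200), sits lower than head 3. The screwdriver is well clear. Checking the bar position.

```bash
python3 -c "
from h import *
T=toolT(env.state())@env.get_calibration('wrist')['hand_eye']
for uv in ((256.5,171),(257,202.5),(258,234)): print(plane('wrist',uv,45,T))
to([351,-273.5,49],-.436)"
```

```text
[ 363.81 -251.4    45.  ]
[ 353.15 -274.89   45.  ]
[ 342.25 -299.94   45.  ]
t 4.45 pos [ 353.41 -274.67  153.86] f [0.21 0.24 0.51] shift [104.83  -0.01  -3.64] turn [-0.    0.01 -0.  ]
```

>>> step_arm(rows=[[25, 0, -1.5, 0, 0.005, 0], [25, 0, 0, 0, 0, 0], [22, 0, 0, 0, 0, 0], [0, 0, 0, 0, 0, 0]])

```text
t: 4.95
eef_pos: [356.0, -276.8, 79.4]
tcp_rot: [-0.098, 1.563, -0.536]
ft_force: [0.9, -0.4, -0.4]
opening: 0.378
```

```bash
python3 -c "
from h import *
to([352,-274,49],-.436)
cv2.imwrite('pics/w3.png',env.read_camera('wrist')[:,:,::-1])"
```

```text
t 4.95 pos [ 356.02 -276.85   79.4 ] f [ 0.94 -0.37 -0.42] shift [30.36  0.9  -5.08] turn [-0.    0.01  0.  ]
```

View pics/w3.png

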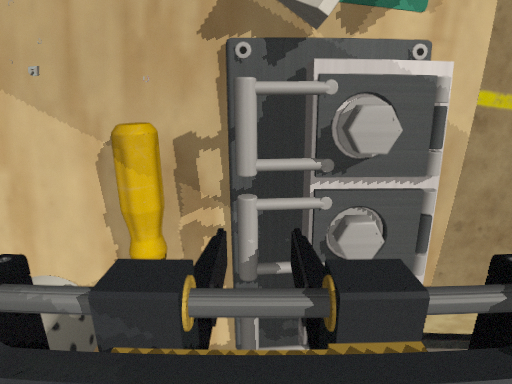

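The bar at x≈248 lies left of the jaw midline at x≈259, so I'll shift -5 mm in tool z and descend.

>>> step_arm(rows=[[0, 1, -5, 0, 0.01, 0], [10, 0, -0.5, 0, 0, 0], [10, 0, -0.5, 0, 0, 0], [10, 0, -0.5, 0, 0, 0], [0, 0, 0, 0, 0, 0]])

```text
t: 5.62
eef_pos: [351.3, -274.0, 49.6]
tcp_rot: [-1.217, 1.568, -1.655]
ft_force: [-0.3, -0.4, 0.1]
opening: 0.38
```

```bash
python3 -c "
from h import *
to([352,-274,49],-.436)"
```

```text
t 5.625 pos [ 351.33 -273.97   49.6 ] f [-0.26 -0.4   0.12] shift [0.6  0.26 0.62] turn [-0.  0.  0.]
```

>>> step_arm(rows=[[0, 0, 0, 0, 0, 0], [0, 0, 0, 0, 0, 0], [0, 0, 0, 0, 0, 0], [0, 0, 0, 0, 0, 0]], grip=0)

```text
t: 6.12
eef_pos: [350.6, -273.6, 49.8]
tcp_rot: [-1.998, 1.569, -2.436]
ft_force: [-1.0, -2.0, -1.4]
opening: 0.118
```

```bash
python3 -c "
from h import *
to([352,-274,49],-.436)
cv2.imwrite('pics/w4.png',env.read_camera('wrist')[:,:,::-1])"
```

```text
t 6.125 pos [ 350.64 -273.63   49.82] f [-1.03 -2.02 -1.4 ] shift [0.82 0.24 1.39] turn [-0. -0.  0.]
```

View pics/w4.png

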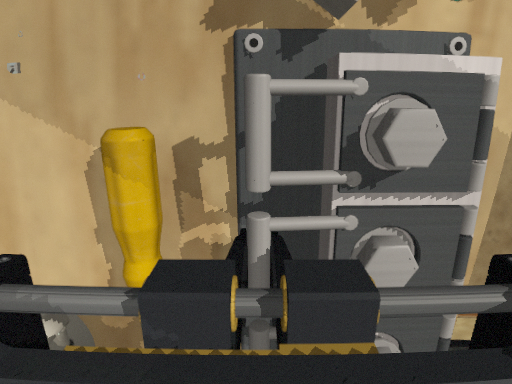

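The bar sits between the pads at opening 11 mm, which matches the 12 mm bar. I'll lift along the arc.

>>> step_arm(rows=[[-10.5, 0, 1, 0, 0, 0], [-10.5, 0, 2, 0, 0, 0], [-10.5, 0, 3, 0, 0, 0], [-10, 0, 4, 0, 0, 0]])

```text
t: 6.68
eef_pos: [360.0, -278.0, 94.0]
tcp_rot: [-2.392, 1.568, -2.829]
ft_force: [-0.1, -1.8, -5.6]
opening: 0.12
```

```bash
cat >> h.py <<'E'
def arc(a):
    ex=np.array([np.cos(-.436),np.sin(-.436),0]); b0=np.array([350.64,-273.63,49.82])
    H=b0+107*ex+[0,0,-3.5]
    a+=.0327; to(H-107.06*np.cos(a)*ex+[0,0,107.06*np.sin(a)],-.436)
    s=env.state();d=s['eef_pos']-H;print("angle est",np.arctan2(d[2],-(d@ex))-.0327,"r",np.hypot(d[2],d@ex),"open",s['opening'])
E
python3 -c "
from h import *
arc(.8)
cv2.imwrite('pics/w5.png',env.read_camera('wrist')[:,:,::-1])"
```

```text
t 6.675 pos [ 359.98 -277.98   93.97] f [-0.09 -1.81 -5.63] shift [-31.59  -0.02  24.6 ] turn [-0. -0.  0.]
angle est 0.42515428480057327 r 107.79927185522094 open 0.120162872718928
```

View pics/w5.png

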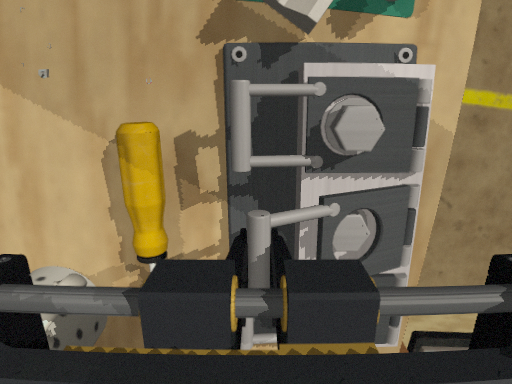

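The cap follows: its arm is visibly tilted, the bar is between the pads, and cap 3 stays shut. Continuing along the arc.

>>> step_arm(rows=[[-9.5, 0, 5, 0, 0, 0], [-9, 0, 6, 0, 0, 0], [-8, 0, 7, 0, 0, 0], [-6, 0, 6, 0, 0, 0], [0, 0, 0, 0, 0, 0], [0, 0, 0, 0, 0, 0]])

```text
t: 7.48
eef_pos: [383.1, -288.6, 130.2]
tcp_rot: [-2.495, 1.567, -2.932]
ft_force: [-3.5, -0.9, -2.2]
opening: 0.116
```

```bash
python3 -c "
from h import *
arc(.85)
cv2.imwrite('pics/w6.png',env.read_camera('wrist')[:,:,::-1])
cv2.imwrite('pics/top6.png',cv2.resize(env.read_camera('top')[150:290,200:370,::-1],None,fx=4,fy=4))
"
```

```text
t 7.475 pos [ 383.13 -288.59  130.2 ] f [-3.49 -0.93 -2.15] shift [ 1.18 -0.16  3.25] turn [-0. -0.  0.]
angle est 0.8340739399197542 r 110.04771486713204 open 0.11642786216791123
```

View pics/w6.png

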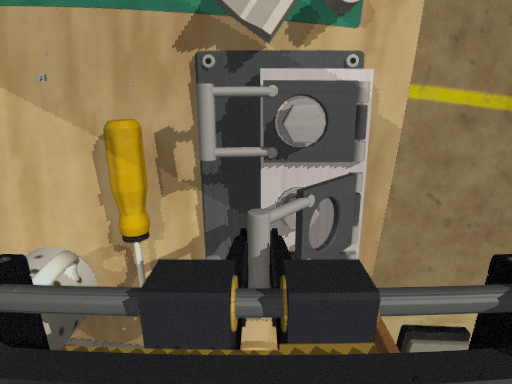

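View pics/top6.png

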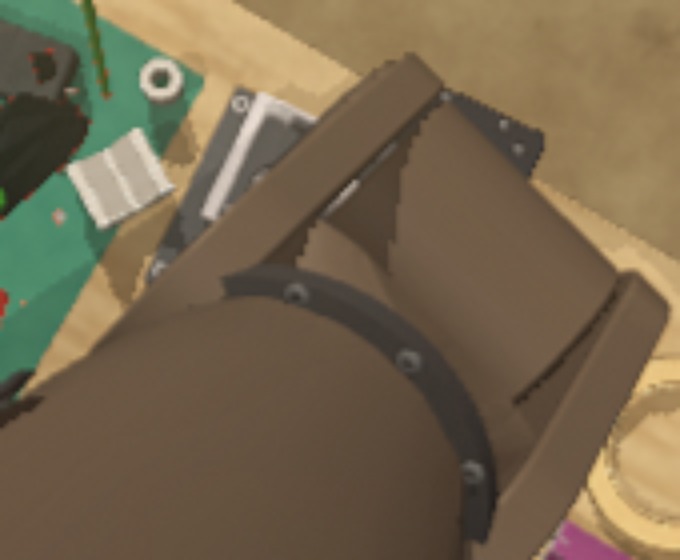

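The wrist picture shows cap 2 tilted steeply, with its bar still in the pads and the bolt exposed beneath. Cap 3 is shut and the screwdriver, V-block and bush are in place. I'll let it rest briefly, check it is still, and hand in.

>>> step_arm(rows=[[0, 0, 0, 0, 0, 0], [0, 0, 0, 0, 0, 0]])

```text
t: 7.82
eef_pos: [382.9, -288.5, 129.9]
tcp_rot: [-2.655, 1.567, -3.092]
ft_force: [-3.3, -0.5, -0.1]
opening: 0.116
```

```bash
python3 -c "
from h import *
arc(.85);print(env.state()['qvel'],env.state()['t'])
print(env.job_done())"
```

```text
t 7.825 pos [ 382.86 -288.49  129.91] f [-3.29 -0.47 -0.08] shift [ 0.88 -0.13  3.53] turn [-0. -0.  0.]
angle est 0.8303850007233403 r 110.00746772599022 open 0.11578975834090187
[-0. -0.  0. -0. -0.  0.] 7.825
the job is handed in; nothing more can be done
None
```

The middle bolt (bolt 2) is the loose one, and I handed the job in with its cap held open at about 0.83 rad (48°), gripped by its bar.

- **Finding the bolt:** I tapped bolt 2 first. It gave way at about 2.5 N and sank about 8 mm to a hard stop, with all caps shut. Pressing against the stop peaked at a reading of about 53 N on the fingertips. Since only one bolt is loose, I did not tap bolts 1 and 3.
- **Holding the cap:** The last checks showed the arm at rest and the fingers at 11 mm opening on the 12 mm bar. The opening angle is estimated from the tool's position, not measured on the cap itself. The tool's distance from the hinge came out at 110 mm where 107 mm was expected, so the bar has probably slid about 3 mm in the pads.
- **Surroundings:** In the last pictures cap 3 was shut, and the screwdriver, V-block and bush looked unmoved.
- **Not checked:** Cap 1 was hidden behind the gripper and arm, and I did not check the sanding block at the end. Nothing I did went near either, apart from the lift beside cap 1.

The clock read 7.8 s at hand-in, against the 45 s limit.

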